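# Seat a valve in the tester and hold the test slide at its index

## Robot

A 6-joint arm with a two-finger parallel gripper is mounted at the origin on the work surface. World frame = base frame: x ahead of the robot, y to its left, z up, the work surface at z = 0. Lengths are in mm, angles in rad, forces in N, time in s.
With the tool pointing down it reaches from about 275 to 775 mm from the base axis. Payload 14.6 kg.
Tool frame: the origin (TCP) lies at the very end of the fingers, on their centre line; the grasp point (between the pads) lies r.grip_depth behind it (r.grip_depth is the distance from the TCP to the grasp point, in mm); z points along the fingers, y is the line along which they close (so a half turn about z gives the same grasp; the last joint's range is limited). The gripper opens to 85 mm and grips with 20 to 120 N. Pads are 22 mm wide; open, the fingers measure 114 mm over their backs; the gripper's body (76 mm by 85 mm) begins 54 mm behind the grasp point. The pads swing forward as they close: fully open they stand 13 mm farther back than shut.
Start: joints at [-1.432, 0.263, -0.048, 1.259, 0, 1.415], TCP at [152.029, -502.509, 231.278] pointing down, gripper open.
Joint ranges: [-2.65, 2.65], [-0.89, 1.7], [-1.18, 1.37], [-2.13, 2.11], [-1.35, 1.29], [-3.14, 3.14]. Speed limits (rad/s): [1.89, 1.89, 2.57, 2.79, 3.14, 3.14].

## Interface

Orientations are given as a unit quaternion [x, y, z, w].
In Python, from workcell import r, eoat, kin, vision, close_job gives the robot as it stands. Calls block until the motion is done:
- r.movep(position, orientation): joint-space move of the TCP to a pose.
- r.move_linear(position, ori=None, rate=150, threshold=None): straight line of the TCP; ori=None keeps the orientation; rate is the mean speed in mm/s. With threshold (N) it stops when the force on the tool has changed by that much, and returns True; else False.
- r.movej(angles): joint-space move.
- eoat.command_gripper(opening, f_grip=None): opening from 0.0 (shut) to 1.0 (fully open); f_grip is the grip in N (None keeps the last); returns when the fingers have stopped.
- r.hold(seconds).
- kin.inverse_kinematics(position, orientation): joint angles nearest the present ones, or None.
- vision.grab_frame(name): name is "scene" or "top"; returns (picture, depth): 480x640x3 uint8, red, green, blue; 480x640 float32, mm along the optical axis (not along the pixel's ray), 0 where there is no reading.
- vision.calibration(name): a dict with "intrinsics" (3x3 intrinsics, pixels), "rvec" (rotation vector, rad) and "tvec" (3), from world to camera coordinates, as OpenCV has them. Camera axes: x right, y down, z forward; pixel columns grow to the right and rows downward; lengths in mm; the calibration is good to about 2 mm. A picture is of the moment at which its call begins. calibration takes no time and is no camera call.
A pose or a line that the arm cannot do raises r.MotionError and nothing moves.
- close_job(): hands the job in; it is judged then, once.
Readings, each from a call of its own:
- r.get_t(): time.
- r.get_joints(): joint angles.
- r.get_qvel(): joint speeds.
- r.get_effort(): joint torques, N m.
- r.get_position(): TCP position.
- r.get_tool_rot(): TCP orientation.
- r.get_ft_force(): force on the tool from outside, world axes, zero at the start.
- r.get_torque(): the same for the moment, N m.
- r.get_gripper_width(): opening from 0.0 (shut) to 1.0 (fully open).
- r.get_grasp_force(): force on a finger pad.
Only numpy, scipy, OpenCV 4.12 (cv2) and the standard library are available. Lean on these libraries where they do the work, as an engineer would, in place of code of your own. Each camera call takes 0.05 s, during which the arm holds its last target. There are 200 camera calls.

## Task

Lower the frosted glass valve, base down, fully home into the deep round socket of the valve tester, without dropping it, and let go of it. Then draw the tester's spring-return test slide towards the front of the case by its black grip until its brass pointer is level with the brass index beside it, and finish still holding it there so that the meter can be read. Leave the index as it is set, and leave the bezel ring, the transformer and the trimming tool where they lie.

Things in the scene. Friction and masses are not known exactly. Their poses are not given: they have to be found in the camera images.
- tester: Valve tester: fixed wooden case 250 mm (its x) by 340 (its y) by 98 high with a level grey panel on top. Origin: centre of its underside. +x to its back (away from the robot), +y to its left, z up. On the panel: meter at the back (9 mm high), two knobs at the front (16 mm high), deep socket on the left with a flat pin socket (no well) before and behind it, test slide on the right.
- socket_floor (a point): Centre of the floor of the deep round socket: a plain round well 34 mm in diameter with a slightly chamfered mouth, 14 mm deep below the panel (its floor is 84 mm above the bench, its mouth 98 mm). Axes as the tester's.
- valve: Loose valve, about 55 g, standing upright on the bench. Black round base 30 mm in diameter, 26 mm high, frosted white glass bulb above; 106 mm tall in all. The bulb is 42 mm in diameter and straight-sided from 46 to 78 mm above the underside, narrower above and below. Origin: centre of the underside; z up along the valve. It may go into the socket turned any way round.
- test_slide (a joint): Travel of the test slide in m: 0 home (to the back, where its spring keeps it), growing as it is drawn along the tester's -x, end stop at 0.085. The spring pulls it home with 2.4 N at 0 and 80 N/m more, plus about 0.4 N friction. It springs back if let go.
- slide_grip: Black upright grip of the test slide: a block 14 mm thick (tester x), 44 mm wide (tester y), from 14 to 44 mm above the panel, on a narrower neck and a flat steel plate 5 mm high. Origin: below the middle of the grip at panel height (98 mm above the bench). Axes as the tester's. At least 25 mm is free before and behind it all along its travel.
- slide_pointer (a point): Tip of the 5 mm wide brass pointer that sticks out from the slide to the tester's right (-y), 42 mm from the middle of the grip, about 7 mm above the panel; it has the same tester x as the middle of the grip and moves with it. Axes as the tester's.
- index_mark (a point): Nose of the brass index, a runner 18 x 18 mm, 10 mm high, pinched on a steel rail to the right (-y) of the slide, its nose 1.5 mm from the pointer tip's path. It is set 30 to 65 mm of slide travel from home; it is only a mark, not a stop; 18 N would shift it. Axes as the tester's: the slide is at the mark when the pointer tip and this point have the same tester x.
- bezel: Bystander: loose brass bezel ring, 96 mm outside and 80 mm inside diameter, 9 mm high, lying on the bench. Origin: centre of its underside.
- transformer: Bystander: black iron mains transformer, 92 by 90 by 71 mm high, 1.3 kg, standing on the bench. Origin: centre of its underside.
- trimmer: Bystander: wooden-handled trimming tool like a thin screwdriver, 170 mm long, lying on the bench along its x axis.
There are look-alikes about, which are no part of the job. Of the things that look like the valve, the smaller one is meant.

How it is judged (in metres and radians):
On the way, in this order (a step that is already met when the one before it is completed fails the run):
1. the valve stands fully home in the deep socket, let go of (horizontal distance between valve and socket_floor below 0.004 m and z of valve in the frame of socket_floor below 0.003 m and angle between valve's own z axis and vertical below 0.1 rad and contact force between the fingers and valve below 0.1 N), for 0.2 s.
2. the slide is drawn until its pointer is level with the index and is kept there (x of slide_pointer in the frame of index_mark between -0.004 and 0.004 m and contact force between the fingers and slide_grip above 0.5 N), for 1 s.
At the end, for the whole second after the job is handed in: Fingers hold the slide's grip with its pointer within 4 mm of the index for the last second and 1 s before; the valve stands in the deep socket within 3 mm of its floor and 4 mm of its centre, upright within 0.1 rad, untouched (all of step 2 and horizontal distance between valve and socket_floor below 0.004 m and z of valve in the frame of socket_floor below 0.003 m and angle between valve's own z axis and vertical below 0.1 rad and contact force between the arm and valve below 0.1 N); the arm keeps its last pose, push and grip.
It fails at once if the valve is dropped (falls freely faster than 0.7 m/s) (linear speed of valve above 0.7 m/s and contact force between the fingers and valve below 0.1 N).
It fails at once if the index is shifted by more than 4 mm (distance of index_mark from where it was at the start of the episode above 0.004 m).
It fails at once if the bezel ring is moved by more than 20 mm (distance of bezel from where it was at the start of the episode above 0.02 m).
It fails at once if the transformer is moved by more than 20 mm (distance of transformer from where it was at the start of the episode above 0.02 m).
It fails at once if the trimming tool is moved by more than 20 mm (distance of trimmer from where it was at the start of the episode above 0.02 m).
It also fails if it takes over 51 s, if anything falls off the work surface, if the arm or the gripper's body presses on something with over 40 N, if the wrist force passes 120 N, or if a joint passes its speed limit or range.

## Working session

There is one attempt and no reset: what is moved stays moved. The work goes in short steps, each a Python script; the robot and the scene stay as the last script left them, time stands still between calls to the robot, and variables do not carry over. Pictures are saved under pics/ and viewed, at most 10 in all, crops included, and the job is handed in when it is done.

```bash
mkdir -p pics; cat > h.py <<'E'
import numpy as np, cv2
from workcell import r, eoat, kin, vision, close_job
def cam(n):
    c=vision.calibration(n); K=np.array(c["intrinsics"],float); R=cv2.Rodrigues(np.array(c["rvec"],float))[0]; t=np.array(c["tvec"],float).ravel()
    return K,R,t
def ray(n,uv,z):
    K,R,t=cam(n); o=-R.T@t; d=R.T@np.linalg.inv(K)@np.array([uv[0],uv[1],1.]); return o+d*(z-o[2])/d[2]
def pix(n,p):
    K,R,t=cam(n); q=K@(R@np.array(p,float)+t); return q[:2]/q[2]
def cloud(n,depth):
    K,R,t=cam(n); v,u=np.mgrid[:480,:640]; P=np.stack([(u-K[0,2])/K[0,0]*depth,(v-K[1,2])/K[1,1]*depth,depth],-1)
    return (P-t)@R
def save(f,a): cv2.imwrite(f,cv2.cvtColor(np.ascontiguousarray(a),cv2.COLOR_RGB2BGR))
E
python3 - <<'E'
from h import *
for n in("scene","top"):
    a,d=vision.grab_frame(n); save(f"pics/{n}0.png",a); np.savez(f"{n}0.npz",a=a,d=d)
    K,R,t=cam(n); print(n,K.diagonal(),-R.T@t,R[2])
print(r.get_tool_rot(),r.grip_depth,r.get_t())
E
```

```text
scene [571.06060225 571.06060225   1.        ] [1232.11803654 -226.6924779  1027.17956232] [-0.57353722  0.27139558 -0.77291623]
top [488.46159514 488.46159514   1.        ] [485.35242946  98.56584783 969.76852299] [ 0.04194626  0.01243684 -0.99904246]
[ 9.89226607e-01  1.46391507e-01 -8.51145467e-06 -4.96007420e-04] 18.700000000000003 0.1
```

View pics/scene0.png

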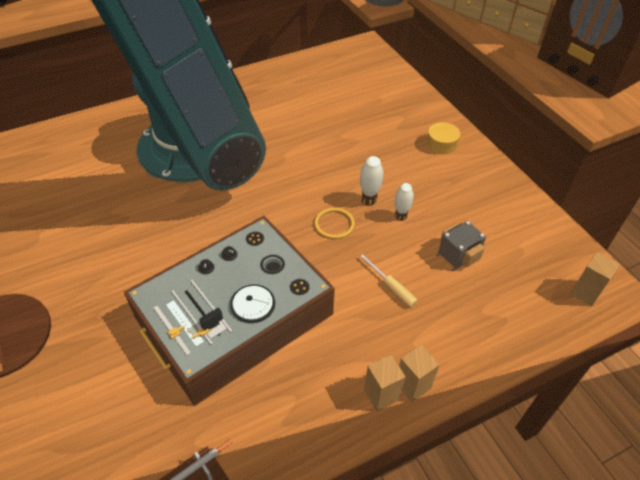

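View pics/top0.png

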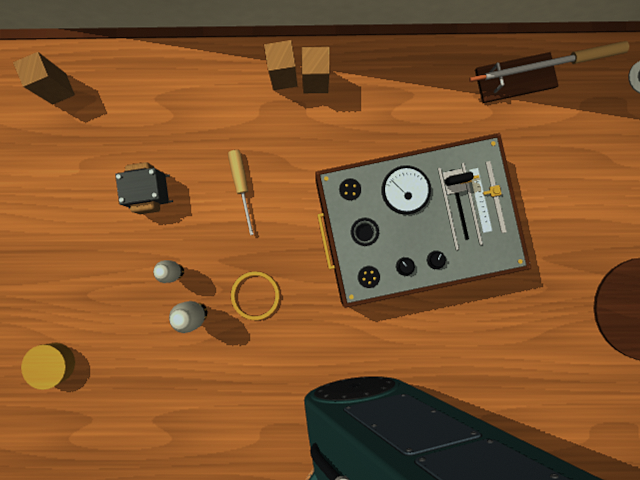

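Scene view: the large valve is at (371,180) and the small one at (403,201). In the top view the large one is at (185,317) and the small one at (167,271). The small one fits the description. The deep socket is at top (365,232), the grip at about (458,182) and the index at about (493,190). Next I'll measure these and confirm in an enlarged crop.

```bash
python3 - <<'E'
from h import *
T=np.load("top0.npz");S=np.load("scene0.npz")
a,d=T["a"],T["d"]; P=cloud("top",d); 
# panel via height
m=((P[...,2]>85)&(P[...,2]<112)&(d>0)).astype(np.uint8)
m[:, :300]=0
n,l,st,c=cv2.connectedComponentsWithStats(m); k=1+np.argmax(st[1:,4]); 
cs=max(cv2.findContours((l==k).astype(np.uint8),cv2.RETR_EXTERNAL,cv2.CHAIN_APPROX_NONE)[0],key=cv2.contourArea)
W=np.array([ray("top",q[0],98)[:2] for q in cs],np.float32); rc=cv2.minAreaRect(W); print("tester",rc, "panel z",np.median(P[l==k][:,2]))
print("box",cv2.boxPoints(rc).round(1).tolist())
print("socket",ray("top",(365,232),98))
# valve clouds
for nm,dd in (("top",d),("scene",S["d"])):
    Q=cloud(nm,dd); hm=(Q[...,2]>8)&(Q[...,2]<200)&(Q[...,1]>230)&(Q[...,1]<600)&(dd>0)
    n,l,st,c=cv2.connectedComponentsWithStats(hm.astype(np.uint8))
    for i in range(1,n):
        if st[i,4]>60:
            q=Q[l==i]; print(nm,c[i].round(),st[i,4],"z",q[:,2].max().round(),"mid",((q.min(0)+q.max(0))/2).round(),"ext",np.ptp(q,axis=0).round())
e=lambda im,x,y,w,h,s:cv2.resize(im[y:y+h,x:x+w],(w*s,h*s),interpolation=cv2.INTER_CUBIC)
A=e(a,425,150,95,95,4);B=e(S["a"],140,280,95,95,4);C=e(a,145,250,95,50,4)[:, :380];D=e(S["a"],345,150,95,50,4)[:, :380]
D=e(S["a"],345,145,95,50,4)
save("pics/c1.png",np.vstack([np.hstack([A,B]),np.hstack([C,D])]))
E
```

```text
tester ((568.1937866210938, -86.85380554199219), (249.6851348876953, 339.9800109863281), 11.428692817687988) panel z 98.41060696798257
box [[412.1000061035156, 55.0], [479.5, -278.20001220703125], [724.2000122070312, -228.6999969482422], [656.9000244140625, 104.5]]
socket [546.01618633  14.28494983  98.        ]
top [55. 80.] 460 z 104.0 mid [847. 594.  56.] ext [35. 13. 96.]
top [239. 178.] 669 z 29.0 mid [632. 252.  19.] ext [165.  44.  20.]
top [141. 188.] 2131 z 75.0 mid [638. 436.  42.] ext [95. 83. 67.]
top [167. 271.] 539 z 109.0 mid [479. 380.  59.] ext [ 41.  41. 101.]
top [239. 295.] 189 z 14.0 mid [429. 250.  11.] ext [92. 40.  6.]
top [187. 316.] 925 z 143.0 mid [397. 337.  76.] ext [ 53.  53. 134.]
top [ 62. 364.] 564 z 47.0 mid [300. 589.  27.] ext [71. 21. 39.]
scene [225.   5.] 526 z 73.0 mid [-625.  377.   40.] ext [ 32. 251.  65.]
scene [435. 140.] 270 z 48.0 mid [303. 588.  28.] ext [74. 24. 39.]
scene [371. 179.] 867 z 142.0 mid [403. 334.  75.] ext [ 48.  54. 134.]
scene [403. 200.] 513 z 111.0 mid [484. 377.  60.] ext [ 36.  40. 103.]
scene [462. 244.] 1591 z 73.0 mid [641. 434.  41.] ext [97. 84. 65.]
scene [397. 287.] 512 z 30.0 mid [634. 252.  19.] ext [170.  44.  22.]
scene [586. 281.] 510 z 103.0 mid [851. 592.  55.] ext [35. 15. 95.]
```

View pics/c1.png

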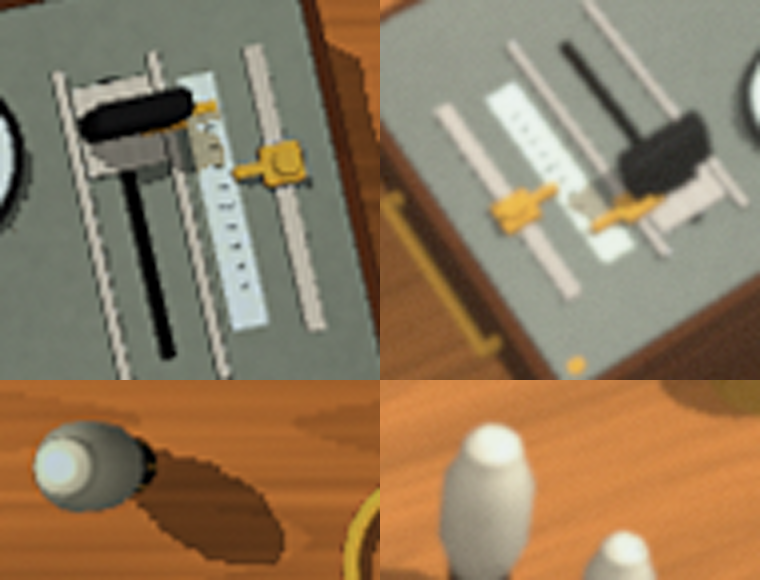

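Crop: the small valve (top (167,271), scene (403,201)) is about 41 mm wide and 106–110 mm tall, which confirms it. The large one is 53 mm wide and 143 mm tall. The pointer tip is at about top (479,177) and the index nose at about (484,193). I'll refine the socket and brass points and start moving.

```bash
cat >> h.py <<'E'
C=np.array([568.2,-86.9]);YAW=np.deg2rad(11.43)
X=np.array([np.cos(YAW),np.sin(YAW)]);Y=np.array([-X[1],X[0]])
def tf(p): q=np.asarray(p)[:2]-C; return np.array([q@X,q@Y])
def q(psi): return [np.cos(psi/2),np.sin(psi/2),0,0]
def brass(n,a):
    "brass blobs on right part of the panel: list of contour pts in tester xy at z=105"
    h=cv2.cvtColor(a,cv2.COLOR_RGB2HSV); m=((h[...,0]>14)&(h[...,0]<30)&(h[...,1]>140)&(h[...,2]>110)).astype(np.uint8)
    k,l,st,c=cv2.connectedComponentsWithStats(m); out=[]
    for i in range(1,k):
        v,u=np.nonzero(l==i); p=np.array([tf(ray(n,(x,y),105)) for x,y in zip(u,v)]) if st[i,4]<400 else None
        if p is None or st[i,4]<5: continue
        o=p.mean(0)
        if abs(o[0])<115 and -160<o[1]<-50: out.append((c[i].round(),p))
    return out
E
python3 - <<'E'
from h import *
for n in("top","scene"):
    f=np.load(n+"0.npz");a=f["a"]
    for c,p in brass(n,a): print(n,c,len(p),"min",p.min(0).round(1),"max",p.max(0).round(1),"mean",p.mean(0).round(1))
    g=cv2.cvtColor(a,cv2.COLOR_RGB2GRAY); u,v=pix(n,[546,14.3,98]).round().astype(int)
    m=(g<70).astype(np.uint8); k,l,st,c=cv2.connectedComponentsWithStats(m)
    for i in range(1,k):
        if np.hypot(*(c[i]-[u,v]))<10 and st[i,4]>30:
            cs=max(cv2.findContours((l==i).astype(np.uint8),cv2.RETR_EXTERNAL,cv2.CHAIN_APPROX_NONE)[0],key=len)
            w=np.array([ray(n,x[0],98)[:2] for x in cs],np.float32); (cc,rad)=cv2.minEnclosingCircle(w)
            print(n,"socket",c[i],st[i],"circle",np.round(cc,1),round(rad,1),"tester",tf(cc).round(1))
    # grip top
    Q=cloud(n,f["d"]); hm=(abs(Q[...,2]-142)<6)&(f["d"]>0); t=(Q[...,:2]-C); tx,ty=t@X,t@Y; hm&=(abs(tx)<110)&(ty<0)&(ty>-140)
    print(n,"grip",hm.sum(),tx[hm].min(),tx[hm].max(),ty[hm].min(),ty[hm].max())
for p,ps in(([480,378.5,40],.47),([480,378.5,230],.47),([546,14,200],.47),([546,14,127],.2),([600,-150,115],1.77),([600,-150,115],-1.372)):
    print(p,ps,kin.inverse_kinematics(p,q(ps)))
r.movep([480,378.5,230],q(.47)); print(r.get_t(),r.get_position())
a,d=vision.grab_frame("scene"); save("pics/s1.png",a); print(r.get_gripper_width())
E
```

```text
top [493. 143.] 16 min [ 102.5 -153.6] max [ 109.8 -147.6] mean [ 106.  -150.7]
top [476. 177.] 12 min [  52.1 -112.5] max [  55.6 -103.1] mean [  53.7 -108.1]
top [494. 191.] 122 min [  13.8 -145.4] max [  31.5 -114.5] mean [  22.6 -133.7]
top [520. 261.] 15 min [-111.6 -155. ] max [-104.7 -147.8] mean [-108.  -151.1]
top socket [364.4411215  231.41121495] [351 218  29  28 535] circle [546.9  14.8] 25.6 tester [ -0.7 103.9]
top grip 211 47.92296657246529 62.019612602667884 -93.03977518184213 -47.93115564672652Traceback (most recent call last):
  File "<stdin>", line 4, in <module>
  File "h.py", line 23, in brass
    v,u=np.nonzero(l==i); p=np.array([tf(ray(n,(x,y),105)) for x,y in zip(u,v)]) if st[i,4]<400 else None
                                         ~~~^^^^^^^^^^^^^
  File "h.py", line 7, in ray
    K,R,t=cam(n); o=-R.T@t; d=R.T@np.linalg.inv(K)@np.array([uv[0],uv[1],1.]); return o+d*(z-o[2])/d[2]
          ~~~^^^
  File "h.py", line 4, in cam
    c=vision.calibration(n); K=np.array(c["intrinsics"],float); R=cv2.Rodrigues(np.array(c["rvec"],float))[0]; t=np.array(c["tvec"],float).ravel()
ValueError: time passes only in moves, steps and waits
```

```bash
sed -i 's/^import numpy.*/&\nimport functools/; s/^def cam(n)/@functools.lru_cache\n&/' h.py
python3 - <<'E'
from h import *
for n in("top","scene"):
    f=np.load(n+"0.npz");a=f["a"]
    for c,p in brass(n,a):
        s=p[p[:,1]>-124]; s=s if len(s) else p
        print(n,c,len(p),"min",p.min(0).round(1),"max",p.max(0).round(1),"mean",p.mean(0).round(1),"nose",s.mean(0).round(1),len(s))
    Q=cloud(n,f["d"]); hm=(abs(Q[...,2]-142)<6)&(f["d"]>0); t=(Q[...,:2]-C); tx,ty=t@X,t@Y; hm&=(abs(tx)<110)&(ty<0)&(ty>-140)
    print(n,"grip",hm.sum(),tx[hm].min(),tx[hm].max(),ty[hm].min(),ty[hm].max())
    g=cv2.cvtColor(a,cv2.COLOR_RGB2GRAY); u,v=pix(n,[546,14.3,98]).round().astype(int)
    k,l,st,c=cv2.connectedComponentsWithStats((g<80).astype(np.uint8))
    for i in range(1,k):
        if np.hypot(*(c[i]-[u,v]))<10 and st[i,4]>30:
            cs=max(cv2.findContours((l==i).astype(np.uint8),cv2.RETR_EXTERNAL,cv2.CHAIN_APPROX_NONE)[0],key=len)
            w=np.array([ray(n,x[0],98)[:2] for x in cs],np.float32); (cc,rad)=cv2.minEnclosingCircle(w)
            print(n,"socket",c[i],st[i],"circle",np.round(cc,1),round(rad,1),"tester",tf(cc).round(1))
for p,ps in(([480,378.5,40],.47),([480,378.5,230],.47),([546,14,200],.47),([546,14,127],.2),([600,-150,115],1.77),([600,-150,115],-1.372)):
    print(p,ps,np.round(kin.inverse_kinematics(p,q(ps)),2))
r.movep([480,378.5,230],q(.47)); print(r.get_t(),r.get_position())
a,d=vision.grab_frame("scene"); save("pics/s1.png",a)
E
```

```text
top [493. 143.] 16 min [ 102.5 -153.6] max [ 109.8 -147.6] mean [ 106.  -150.7] nose [ 106.  -150.7] 16
top [476. 177.] 12 min [  52.1 -112.5] max [  55.6 -103.1] mean [  53.7 -108.1] nose [  53.7 -108.1] 12
top [494. 191.] 122 min [  13.8 -145.4] max [  31.5 -114.5] mean [  22.6 -133.7] nose [  22.7 -119.6] 16
top [520. 261.] 15 min [-111.6 -155. ] max [-104.7 -147.8] mean [-108.  -151.1] nose [-108.  -151.1] 15
top grip 211 47.92296657246529 62.019612602667884 -93.03977518184213 -47.93115564672652
top socket [364.2662116  231.26109215] [351 217  29  29 586] circle [547.1  15. ] 25.8 tester [ -0.5 104. ]
scene [134. 292.] 6 min [-104.3 -158.6] max [ -99.7 -154.4] mean [-102.  -156.5] nose [-102.  -156.5] 6
scene [174. 332.] 82 min [  17.9 -147.2] max [  33.9 -120.3] mean [  25.8 -136.8] nose [  25.5 -121.6] 4
scene [202. 332.] 55 min [  50.2 -112.2] max [ 62.3 -82.2] mean [ 56.8 -96.4] nose [ 56.8 -96.4] 55
scene [189. 371.] 7 min [ 110.  -157.6] max [ 114.5 -153.8] mean [ 112.5 -155.6] nose [ 112.5 -155.6] 7
scene grip 159 48.05007538948827 63.88699264708527 -93.85198505607941 -49.73213834736801
scene socket [272.57603687 266.00921659] [261 255  23  19 217] circle [548.1  13.6] 24.0 tester [  0.2 102.5]
[480, 378.5, 40] 0.47 [ 0.53  0.52 -0.18  0.87  0.   -3.08]
[480, 378.5, 230] 0.47 [ 0.53  0.42  0.18  1.34  0.   -3.08]
[546, 14, 200] 0.47 [-0.12  0.31 -0.07  1.2   0.    2.55]
[546, 14, 127] 0.2 [-0.12  0.35 -0.21  1.01  0.    2.82]
[600, -150, 115] 1.77 [-0.38  0.48 -0.04  1.06  0.    0.99]
[600, -150, 115] -1.372 [-0.38  0.48 -0.04  1.06  0.   -2.15]
3.825 [480.24115565 378.20345018 230.01566959]
```

```bash
python3 - <<'E'
from h import *
Q=q(.47-np.pi)
r.movep([480,378.5,160],Q); r.move_linear([480,378.5,42],Q,rate=120)
eoat.command_gripper(0.3,30); print(r.get_gripper_width(),r.get_grasp_force(),r.get_ft_force())
r.move_linear([480,378.5,60],Q,rate=60)
print(r.get_t(),r.get_position(),r.get_gripper_width(),r.get_grasp_force(),r.get_ft_force())
a,d=vision.grab_frame("scene"); 
save("pics/s2.png",cv2.resize(a[120:270,320:480],None,fx=4,fy=4,interpolation=cv2.INTER_CUBIC))
E
```

```text
0.4838854476885816 30.16517684154678 [-1.60142442  0.45044548  5.38174552]
8.5833 [480.16315917 378.59779866  60.3255651 ] 0.48542528329295187 30.368774264934473 [ 0.65453766 -0.5395233  -1.3244096 ]
```

View pics/s2.png

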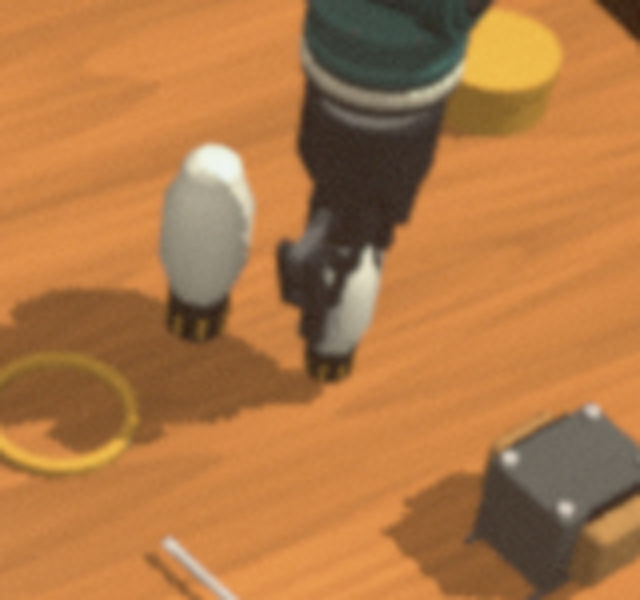

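Gripped at 41.2 mm width, which matches the 42 mm bulb. The valve hangs upright at crop (335,320) and the big valve is untouched. Carrying it at the same yaw so the camera bias cancels, then lowering with a force guard.

```bash
python3 - <<'E'
from h import *
Q=q(.47-np.pi); s=[547.5,14.7]
r.move_linear([480,378.5,205],Q,rate=150)
r.movep(s+[205],Q); r.move_linear(s+[145],Q,rate=100); r.hold(.2)
print(r.get_t(),r.get_position(),r.get_gripper_width(),r.get_ft_force())
hit=r.move_linear(s+[125.5],Q,rate=25,threshold=4)
print(hit,r.get_t(),r.get_position(),r.get_ft_force(),r.get_torque(),r.get_gripper_width())
a,d=vision.grab_frame("scene"); 
save("pics/s3.png",cv2.resize(a[195:315,200:360],None,fx=5,fy=5,interpolation=cv2.INTER_CUBIC))
E
```

```text
12.0833 [547.84698035  14.67957689 145.57011795] 0.4822369324544569 [-0.16180913 -0.65015329 -0.32949368]
True 12.7917 [547.3036924   14.73509948 126.37371491] [-0.9842263   0.40753777  6.62150061] [-0.01232621  0.12853317 -0.01453369] 0.48178661483977425
```

View pics/s3.png

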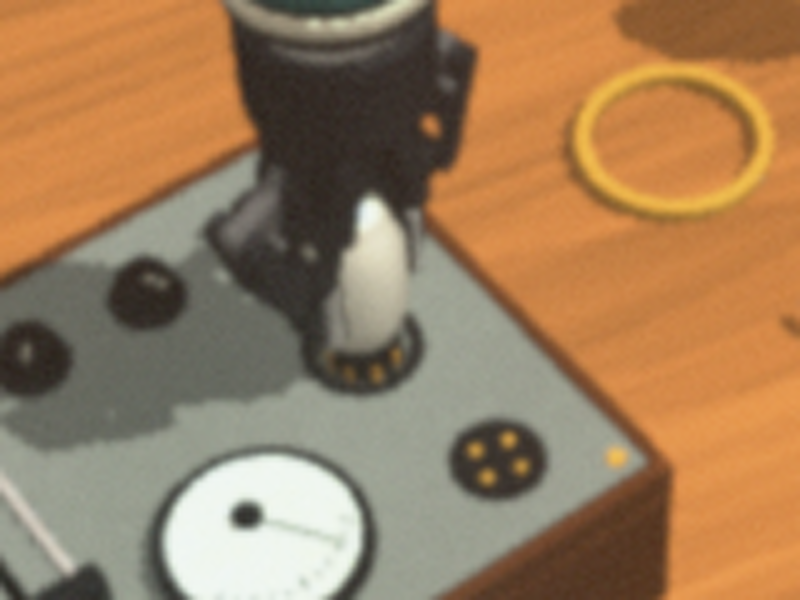

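Contact came at TCP z 126.4, exactly the expected floor level. The picture shows the base sunk in the socket at crop (365,365). Releasing, withdrawing and checking, then going to the grip.

```bash
python3 - <<'E'
from h import *
p=r.get_position()
eoat.command_gripper(0.8); r.hold(.2); print(r.get_ft_force(),r.get_gripper_width())
r.move_linear([p[0],p[1],235],rate=150)
g=C+55.3*X-70.7*Y
r.movep([g[0],g[1],215],q(1.77-np.pi)); eoat.command_gripper(0.36)
print(r.get_t(),r.get_position(),g)
for n in("top","scene"):
    a,d=vision.grab_frame(n); save(f"pics/{n}4.png",a)
    W=cloud(n,d); m=(d>0)&(np.hypot(W[...,0]-547.5,W[...,1]-14.7)<30)&(W[...,2]>125)&(W[...,2]<200); w=W[m]
    print(n,m.sum(),w.max(0).round(1),w.min(0).round(1))
a=cv2.imread("pics/scene4.png")[170:340,130:340]; cv2.imwrite("pics/s5.png",cv2.resize(a,None,fx=3.5,fy=3.5,interpolation=cv2.INTER_CUBIC))
E
```

```text
[1.27182429 0.04338896 0.26284124] 0.8021072028935948
16.1167 [ 636.39074203 -145.14253601  215.04587006] [ 636.41392551 -145.23901239]
top 532 [566.5  37.6 192.5] [525.2  -2.9 128.9]
scene 542 [568.7  35.  192.6] [533.8  -6.  126.1]
```

View pics/s5.png

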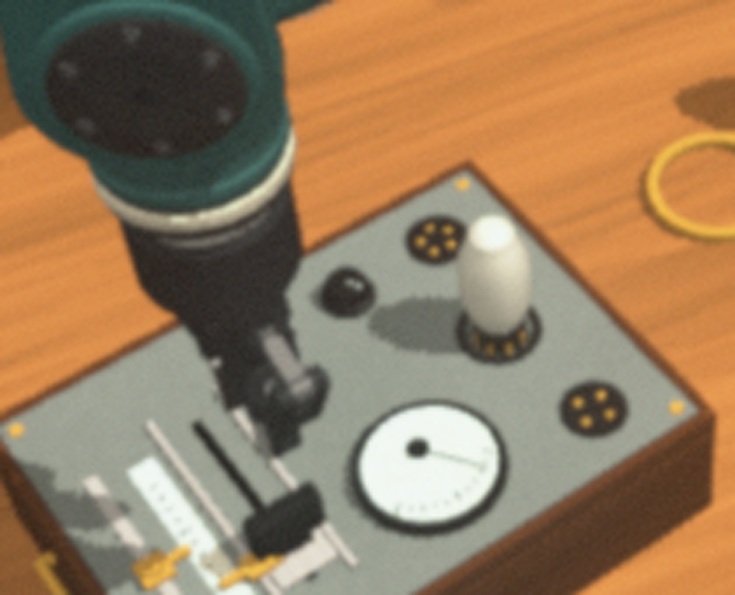

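The valve stands upright at crop (497,290). Its top is at about z 191, where home would be 190, so it is seated. Now the slide.

```bash
python3 - <<'E'
from h import *
g=C+55.3*X-70.7*Y; Q=q(1.77-np.pi)
hit=r.move_linear([g[0],g[1],113],Q,rate=120,threshold=8); print(hit,r.get_position(),r.get_ft_force())
if not hit:
    eoat.command_gripper(0.0,40); print(r.get_gripper_width()*85,r.get_grasp_force(),r.get_ft_force())
    t=g-31.3*X
    r.move_linear([t[0],t[1],113],Q,rate=30); r.hold(.2)
print(r.get_t(),tf(r.get_position()),r.get_ft_force(),r.get_gripper_width()*85,r.get_grasp_force())
for n in("top","scene"):
    a,d=vision.grab_frame(n); save(f"pics/{n}6.png",a)
    for c,p in brass(n,a):
        s=p[p[:,1]>-124]; s=s if len(s) else p
        print(n,c,len(p),"min",p.min(0).round(1),"max",p.max(0).round(1),"nose",s.mean(0).round(1),len(s))
b=[cv2.imread("pics/top6.png")[150:230,430:530],cv2.imread("pics/scene6.png")[285:365,140:240]]
cv2.imwrite("pics/s7.png",np.hstack([cv2.resize(x,(400,320),interpolation=cv2.INTER_CUBIC) for x in b]))
E
```

```text
False [ 636.79048295 -145.34884554  113.75406857] [-0.35331638  0.20883792  0.24532129]
13.519587258278937 40.721678137779236 [-4.3589671  -1.1243124   6.13015436]
18.8917 [ 24.94874403 -70.91553143] [4.04556444 2.20245473 5.99968226] 13.099154018524505 40.71433067321777
top [492. 142.] 7 min [ 106.7 -153.6] max [ 109.8 -148. ] nose [ 108.1 -150.6] 7
scene [134. 293.] 6 min [-103.1 -158.6] max [ -98.8 -154.4] nose [-101.1 -156.6] 6
scene [194. 321.] 48 min [  20.3 -112.1] max [ 31.9 -84.4] nose [ 26.7 -96. ] 48
scene [174. 332.] 84 min [  17.2 -147.2] max [  33.9 -118.8] nose [  26.1 -120.8] 4
scene [189. 371.] 7 min [ 110.  -157.6] max [ 114.5 -153.8] nose [ 112.5 -155.6] 7
```

View pics/s7.png

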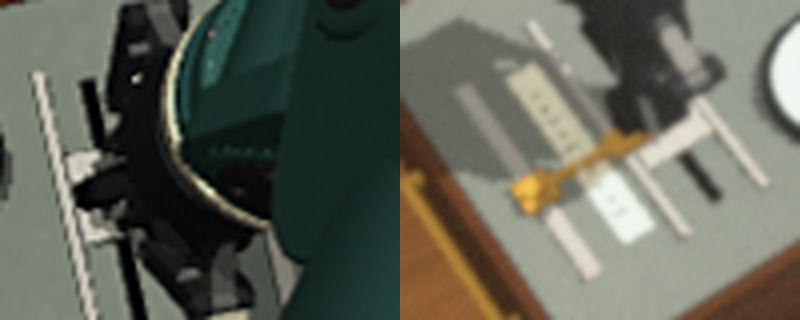

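The scene crop shows the pointer tip meeting the index nose in line at about (575,170), and the grip is held. One numeric check of the tip against the nose in the scene view.

```bash
python3 - <<'E'
from h import *
for f in("scene0","scene6"):
    a=cv2.cvtColor(cv2.imread(f"pics/{f}.png"),cv2.COLOR_BGR2RGB)
    for c,p in brass("scene",a):
        if 160<c[0]<215 and c[1]<345:
            for lo,hi in((-130,-124),(-124,-118),(-113,-108),(-108,-102),(-102,-96)):
                s=p[(p[:,1]>=lo)&(p[:,1]<hi)]
                if len(s): print(f,c,lo,len(s),((s[:,0].min()+s[:,0].max())/2).round(1),s[:,0].mean().round(1))
print(tf(r.get_position()),r.get_ft_force(),r.get_grasp_force(),r.get_t())
E
```

```text
scene0 [174. 332.] -130 8 25.3 25.2
scene0 [174. 332.] -124 4 25.5 25.5
scene0 [202. 332.] -113 4 56.0 56.0
scene0 [202. 332.] -108 7 55.7 55.7
scene0 [202. 332.] -102 17 56.3 56.0
scene6 [194. 321.] -113 4 26.0 26.0
scene6 [194. 321.] -108 4 26.2 26.1
scene6 [194. 321.] -102 15 26.2 25.9
scene6 [174. 332.] -130 8 25.3 25.2
scene6 [174. 332.] -124 4 26.1 26.1
[ 24.95100958 -70.94059197] [4.49570013 2.24617852 5.2953223 ] 40.71328818798065 18.9917
```

The pointer is within about 0.5 mm of the index. I'll hold it there for over 1 s and hand in.

```bash
python3 - <<'E'
from h import *
r.hold(1.5); print(tf(r.get_position()),r.get_grasp_force(),r.get_t()); print(close_job())
E
```

```text
[ 24.93965205 -70.90525632] 40.713223814964294 20.4917
the job is handed in; nothing more can be done
None
```

The job is handed in: the valve is fully home in the deep socket and let go, and the arm is still holding the test slide with its pointer about 0.5 mm from the index; no pass/fail verdict came back.

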